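Hang the key safe on the sample board

ROBOT

A 6-joint arm with a two-finger parallel gripper is mounted at the origin on a cart in front of the work surface, level with it; the furniture and walls round the work are solid. World frame = base frame: x ahead of the robot, y to its left, z up, the work surface at z = 0. Lengths are in m, angles in rad, forces in N, time in s.
With the tool pointing down it reaches from about 0.325 to 0.875 m from the base axis. Payload 4.4 kg.
Tool frame: the origin (TCP) lies midway between the tips of the shut fingers; the grasp point (between the pads) lies 19 mm behind it; z points along the fingers, y is the direction in which the jaws open and shut (so a half turn about z gives the same grasp; the last joint's range is limited). The gripper opens to 85 mm and grips with 20 to 120 N. Pads are 22 mm wide; open, the fingers measure 114 mm over their backs; the gripper's body (76 mm by 85 mm) begins 54 mm behind the grasp point. The pads swing forward as they close: fully open they stand 13 mm farther back than shut.
Start: joints at [-1.49, 0.207, 1.542, -0, 1.393, -0.15], TCP at [0.132, -0.56, 0.231] pointing down, gripper open.
Joint ranges: [-2.73, 2.73], [-0.86, 2.22], [0.23, 2.46], [-1.11, 4.25], [0.08, 2.63], [-2.82, 2.82]. Speed limits (rad/s): [2.79, 2.79, 3.14, 3.14, 3.14, 3.14].

INTERFACE

Orientations are given as [roll, pitch, yaw] about the fixed x, y, z axes, in that order (R = Rz(yaw) Ry(pitch) Rx(roll)).
In Python, from station import get_obs, camera, hand_in, outline_of gives the robot as it stands. The module is installed in compiled form; this text tells all that it offers.
- The arm moves only by the tool move_arm, never from a script. Its argument "targets" is a list that holds one entry, the list of rows, each a list of 7 numbers: the turn, a rotation vector about the world's x, y, z in rad, then the shift along the world's x, y, z in mm, then the finger opening in mm, from 0 to 85.4. A call has exactly 5 rows; each row shifts and turns the commanded pose from where the row before left it; what a row does not reach is not made up. A row lasts 1/8 s, in which the tool goes at most 62.5 mm and 10.7 degrees, less where a joint would pass 70% of its speed; a pose out of reach is approached as far as the arm can. A call with a gripper value outside its range is refused whole. The fingers move at their own pace and stop on an object; "grip_force" is the grip in N (left out, the last holds). Time passes only in rows, so rows that do not move let the fingers close, or fill a call up. It gives the time, the measured TCP pose, the force and the opening at its end, in the units of the state.
- get_obs(): the state, without advancing time (a new reading comes with each control period).
- camera(name): name is "side" or "top"; returns a dict with "image" (480x640x3 uint8, red, green, blue), "fx", "fy", "cx", "cy" (pixels), "k1" (the pictures are not rectified: a ray, as slopes to the right and down, at radius r is drawn at 1 + k1 r^2 times it, then the intrinsics apply), "position" and "orientation" of the camera in the world. Camera axes: x right, y down, z forward; pixel columns grow to the right and rows downward; lengths in m; the calibration is good to about 2 mm. A picture is of the moment at which its call begins. There is no depth.
- hand_in(): hands the job in, once; it reports no verdict.
Trained networks look in the newest picture that a camera, given by its name, has taken for a name from the list of things; names that differ only in an ending like _2 or _b are one class to them, and where a whole thing is asked for, a point or a joint stands for the part that bears it (a point fixed in the world has none). Each returns a list of dicts, best first, with "score" (0 to 1); they miss things now and then, are a little off and sometimes report something else, mostly with a low value. They report only what shows in the picture. A call takes as long as a camera call.
- outline_of(camera, target): "region" (480x640 bool, what is visible of it) and "point" ([column, row] in pixels, amid what is visible of it).
The state is a dict: "clock": time; "joint_positions": joint angles; "qvel": joint speeds; "effort": joint torques, N m; "tool_pos": TCP position; "tcp_rot": TCP orientation; "contact_force": force on the tool from outside, world axes, zero at the start; "wrist_torque": the same for the moment, N m; "gripper_width": finger opening in m.
Only numpy, scipy, OpenCV 4.12 (cv2) and the standard library are available. Lean on these libraries where they do the work, as an engineer would, in place of code of your own. Each camera call takes 0.05 s, during which the arm holds its last target. There are 200 camera calls.

TASK

Hang the grey key safe on the single screw of the wooden sample board: pass the round end of the keyhole in its back over the screw head, then slide it down until it sits fully home in the narrow slot, flat on the board and upright, and let go. The screw may stand anywhere in the short slot of the steel rail, so feel for it, and do not disturb the other things on the bench.

Things in the scene. Friction and masses are not known exactly. Their poses are not given: they have to be found in the camera images.
- key_safe: Loose grey cast key safe (wall box for keys), 0.3 to 0.6 kg, standing upright on the bench: 44 mm deep (x), 56 mm wide (y), 105 mm high (z), flat parallel sides to grip. Origin at the centre of its underside; -x is the front (black keypad, steel buttons), +x the back, z up. The back is a 3 mm steel plate with a keyhole on its middle line, over a hollow 14 mm deep.
- safe_hole (a point): Centre of the round end of the keyhole, 17 mm across, on the outer face of the safe's back plate (22 mm behind the safe's middle), 67.75 mm above its underside. Upward from 6 mm above this centre the hole tapers into a slot 7.5 mm wide. Same axes as key_safe.
- safe_seat (a point): Point on the outer face of the back plate, in the narrow slot, 85 mm above the safe's underside: where the screw's axis lies when the safe hangs fully home, its neck at the slot's top end. It is 17.25 mm straight above safe_hole. Same axes as key_safe.
- sample_board: Plywood board, 160 mm wide (y), 205 mm high, fixed upright on the bench in a wooden foot that reaches 44 mm in front of it (24 mm high). Origin on the bench in the plane of the board's front face, at mid width; the front faces its own -x, z up. Two small angle brackets, an escutcheon and a keyhole rose, up to 9 mm proud, are on its face below 90 mm.
- rail_mid (a point): Middle of the slotted steel rail let in flush across the board's face, 175 mm above the bench; axes as sample_board. The hanging screw stands square out of this slot, exactly at this height but anywhere up to 12 mm to either side along y (not measured). Neck 5.5 mm thick; head 12 mm across, its underside 5.5 mm and its crown 10 mm in front of the board. The screw is tight and does not move.
- oiler: Bystander: yellow oil bottle with a red spout, 40 mm wide, 123 mm tall, standing at the left of the board. Origin at the centre of its underside.
- padlock_brass: Bystander: brass padlock lying on its back, 68x45x21 mm, near the bench's front edge. Origin underneath it.
- packet_blue: Bystander: blue cardboard packet, 52x75x24 mm, lying at the right behind the board. Origin at the centre of its underside.

How it is judged:
On the way, in this order (a step that is already met when the one before it is completed fails the run):
1. the key safe is lifted at least 50 mm off the bench (height (world z) of key_safe above 0.05 m), for 0.2 s.
2. the screw head is through the round hole: the back plate is within 4.5 mm of the board, with the safe 5 to 22 mm above its home height (x of safe_seat in the frame of rail_mid above -0.0045 m and z of safe_seat in the frame of rail_mid between 0.005 and 0.022 m), for 0.1 s.
At the end, for the whole second after the job is handed in: The key safe hangs still on the screw, released: its seat point is at the screw's height (within 2 mm above and 3 mm below), within 4 mm of the board's face and 16 mm of mid width, and the safe is upright and square to the board within 0.09 rad (5 degrees) (x of safe_seat in the frame of rail_mid between -0.004 and 0.002 m and y of safe_seat in the frame of rail_mid between -0.016 and 0.016 m and z of safe_seat in the frame of rail_mid between -0.003 and 0.002 m and angle between key_safe's own z axis and vertical below 0.09 rad and angle between the x axis of key_safe and the x axis of sample_board, either way round below 0.09 rad and linear speed of key_safe below 0.01 m/s); the robot touches nothing.
It fails at once if the oiler is tipped over or pushed more than 30 mm (angle between oiler's own z axis and vertical above 0.5 rad or distance of oiler from where it was at the start of the episode above 0.03 m).
It fails at once if the padlock or the packet is moved more than 30 mm (distance of any of padlock_brass, packet_blue from where it was at the start of the episode above 0.03 m).
It also fails if it takes over 48 s, if anything falls off the work surface, if the arm or the gripper's body presses on something with over 40 N, if the wrist force passes 120 N, or if a joint passes its speed limit or range.

## Working session

There is one attempt and no reset: what is moved stays moved. The work goes in short steps, Python scripts to look and compute and a tool call to move; the robot and the scene stay as the last step left them, time stands still between calls to the robot, and variables do not carry over. Pictures are saved under pics/ and viewed, about 8 in all and at most 12, crops included, and the job is handed in when it is done.

Besides the shell and the picture viewer there is one more tool, called after ">>>" as a command line: name --argument value ..., lists and objects as JSON in quotes. move_arm: Moves the arm, as the interface text tells. Its arguments: {"type":"object","properties":{"targets":{"type":"array","items":{"type":"array","items":{"type":"array","items":{"type":"number"}}}},"grip_force":{"type":"number"}},"required":["targets"]}

```bash
mkdir -p pics
cat > h.py <<'E'
import numpy as np, cv2
from station import *
from scipy.spatial.transform import Rotation as R
def cam(n):
    c=camera(n); o=np.array(c["orientation"],float)
    c["R"]=R.from_euler('xyz',o).as_matrix() if o.size==3 else (o if o.shape==(3,3) else R.from_quat(o).as_matrix())
    c["p"]=np.array(c["position"]); return c
def proj(c,P):
    q=(np.atleast_2d(P)-c["p"])@c["R"]; s=q[:,:2]/q[:,2:]; s=s*(1+c["k1"]*(s**2).sum(1,keepdims=True))
    return s*[c["fx"],c["fy"]]+[c["cx"],c["cy"]]
def ray(c,uv):
    d=(np.array(uv,float)-[c["cx"],c["cy"]])/[c["fx"],c["fy"]]; s=d.copy()
    for _ in range(20): s=d/(1+c["k1"]*(s@s))
    v=c["R"]@np.r_[s,1]; return c["p"],v
def onplane(c,uv,ax,val):
    p,v=ray(c,uv); return p+v*(val-p[ax])/v[ax]
def save(c,f,crop=None,k=1):
    im=c["image"][...,::-1]
    if crop: im=im[crop[1]:crop[3],crop[0]:crop[2]]
    cv2.imwrite("pics/"+f,cv2.resize(im,None,fx=k,fy=k,interpolation=cv2.INTER_CUBIC))
E
python3 - <<'E'
from h import *
print(get_obs())
ims=[]
for n in("side","top"):
    c=cam(n);print(n,{k:v for k,v in c.items() if k not in("image",)}); save(c,n+"0.png")
    for t in("key_safe","sample_board","oiler","padlock_brass","packet_blue"):
        for o in outline_of(n,t)[:2]:
            r=np.argwhere(o["region"]);print(t,round(o["score"],2),o["point"],r.min(0)[::-1],r.max(0)[::-1])
E
```

```text
{'clock': 0.0, 'joint_positions': array([-1.49054080e+00,  2.07421620e-01,  1.54300186e+00, -2.69453970e-05,
        1.39346840e+00, -1.50510861e-01]), 'qvel': array([ 0.00059098, -0.000371  ,  0.00106832, -0.00128288,  0.00077367,
       -0.00082193]), 'effort': array([ 7.37694654e-05, -3.83035505e+01, -2.91599286e+01,  1.55370863e-06,
        1.04675931e-02,  7.19890920e-06]), 'tool_pos': array([ 0.13142832, -0.55898716,  0.23010211]), 'tcp_rot': array([-3.13931544e+00, -3.18541928e-04,  2.30770805e-01]), 'contact_force': array([-0.21854316, -0.21585362,  0.71510957]), 'wrist_torque': array([ 0.02716908, -0.03747796,  0.03399603]), 'gripper_width': 0.08529395709390368}
side {'fx': 540.7009745987903, 'fy': 540.7009745987903, 'cx': 314.1255056623138, 'cy': 231.6523466797517, 'k1': -0.14404997652772328, 'position': array([0.11249988, 0.74214516, 0.56412596]), 'orientation': array([-2.08653101,  0.01893503, -2.6379693 ]), 'R': array([[-0.87568267, -0.22358079,  0.42800875],
       [-0.48251567,  0.43989048, -0.75741336],
       [-0.0189339 , -0.86977468, -0.4930857 ]]), 'p': array([0.1
[... 256 characters left out ...]
006745666, 'fy': 539.6366006745666, 'cx': 318.5676474952376, 'cy': 244.2026369740621, 'k1': -0.15257796958057265, 'position': array([0.47200553, 0.03235021, 1.03219627]), 'orientation': array([-3.08898258e+00,  2.88125198e-03, -1.56256225e+00]), 'R': array([[ 0.00823395, -0.9985838 ,  0.05256034],
       [-0.99996195, -0.00807108,  0.00331015],
       [-0.00288125, -0.05258559, -0.99861226]]), 'p': array([0.47200553, 0.03235021, 1.03219627])}
key_safe 0.93 [260.0, 295.5] [240 282] [278 310]
sample_board 0.78 [311.2, 207.6] [267 189] [369 240]
oiler 0.55 [217.6, 204.9] [205 194] [230 217]
padlock_brass 0.55 [305.4, 324.6] [291 309] [315 345]
packet_blue 0.78 [410.2, 172.6] [387 148] [432 192]
```

Run:
```python
from h import *
c=cam("side");save(c,"s1.png",(160,130,420,350),3)
c=cam("top");save(c,"t1.png",(180,130,450,360),2.9)
```

```text
(no output)
```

View pics/s1.png

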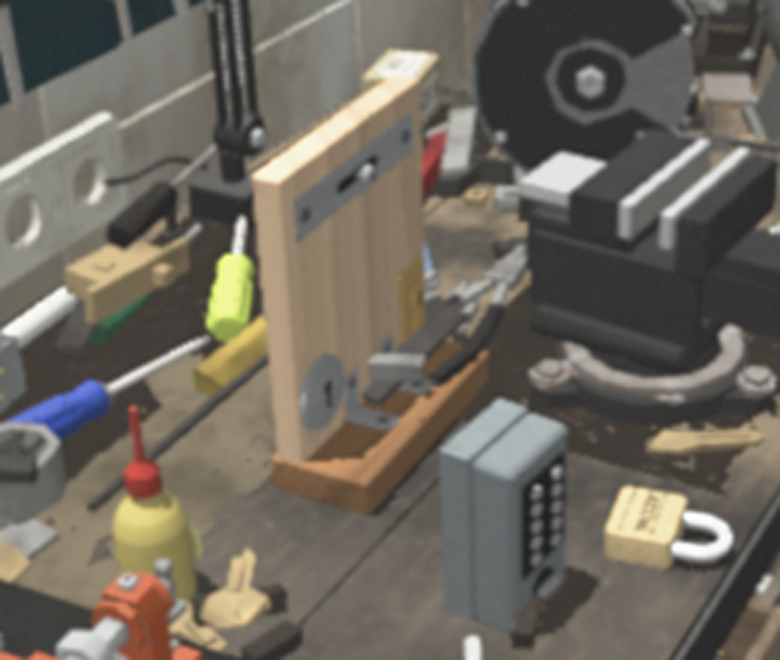

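View pics/t1.png

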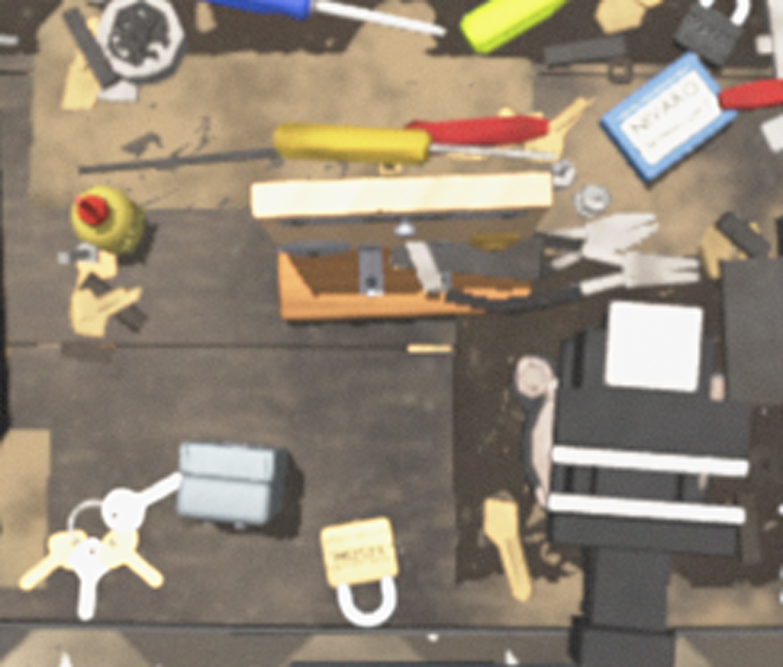

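The side crop shows the board with the screw head at about full pixel (282,187), right of the rail slot's middle. The safe stands in front of it with its back to the board. The top crop shows the screw at about (319,208.5), the safe's top at columns 241–279, and the board's top front edge from (268,205) to (370,200).

Run:
```python
from h import *
t=cam("top");s=cam("side")
T=lambda x,y:(180+x/2.9,130+y/2.9)
S=lambda x,y:(160+x/3,130+y/3)
pr=lambda n,v:print(n,np.round(np.array(v)*1000,1))
for n,p in dict(bFL=(254,217),bFR=(551,203)).items(): pr(n,onplane(t,T(*p),2,.205))
for n,p in dict(kBL=(181,444),kBR=(280,448),kFL=(179,514),kFR=(275,525)).items(): pr(n,onplane(t,T(*p),2,.105))
for n,p in dict(bFL=(281,185),bFR=(418,86)).items(): pr("side "+n,onplane(s,S(*p),2,.205))
for n,p in dict(kBL=(443,443),kBR=(505,402),kFR=(567,426),kFL=(498,472)).items(): pr("side "+n,onplane(s,S(*p),2,.105))
pr("screw t",onplane(t,T(404,228),2,.175)); pr("screw s",onplane(s,S(366,172),2,.175))
for n,c in(("top",t),("side",s)):
    for q in("rail_mid","safe_hole","safe_seat"):
        pr(q,[o["point"]+[o["score"]] for o in outline_of(n,q)[:2]])
```

```text
bFL [575.8 114.3 205. ]
bFR [584.6 -43.8 205. ]
kBL [452.7 166.  105. ]
kBR [451. 107. 105.]
kFL [411.2 166.7 105. ]
kFR [405.4 109.5 105. ]
side bFL [569.5 122.4 205. ]
side bFR [574.6 -27.9 205. ]
side kBL [452.2 163.8 105. ]
side kBR [442.  116.3 105. ]
side kFR [403.7 121.8 105. ]
side kFL [416.1 173.2 105. ]
screw t [574.   34.5 175. ]
screw s [573.7  34.5 175. ]
rail_mid [[315500. 210400.    910.]
 [260800. 293400.    640.]]
safe_hole [[261500. 297800.    740.]]
safe_seat [[260000. 297100.    560.]]
rail_mid [[275800. 230200.    600.]]
safe_hole [[325700. 302700.    940.]]
safe_seat [[327900. 299700.    770.]
 [279300. 229000.    600.]]
```

```bash
cat >> h.py <<'E'
from scipy.optimize import minimize
def boxpts(x,y,yaw,z0,d,w,h,x0):
    P=np.array([[a,b,e] for a in(x0,x0+d) for b in(-w/2,w/2) for e in(0,h)])
    c,s_=np.cos(yaw),np.sin(yaw)
    return P@np.array([[c,s_,0],[-s_,c,0],[0,0,1]])+[x,y,z0]
def sil(c,P):
    m=np.zeros((480*4,640*4),np.uint8)
    cv2.fillConvexPoly(m,cv2.convexHull(np.round(proj(c,P)*4+1.5).astype(np.int32)),1); return cv2.resize(m.astype(np.float32),(640,480),interpolation=cv2.INTER_AREA)
E
python3 - <<'E'
from h import *
cs={n:cam(n) for n in("top","side")}
M={}
for n in cs:
    M[n]=outline_of(n,"key_safe")[0]["region"].astype(np.float32)
def cost(v,ns):
    return sum(1-np.minimum(a:=sil(cs[n],boxpts(v[0],v[1],v[2]/5,0,.044,.056,.105,-.022)),M[n]).sum()/np.maximum(a,M[n]).sum() for n in ns)
for ns in(("top",),("side",),("top","side")):
    best=min((minimize(cost,[.43,.137,y0],args=(ns,),method="Nelder-Mead",options=dict(initial_simplex=np.array([.43,.137,y0])+np.array([[0,0,0],[.01,0,0],[0,.01,0],[0,0,.3]]))) for y0 in(-1,-.5,0)),key=lambda r:r.fun)
    print(ns,best.x[:2].round(4),round(best.x[2]/5,3),round(best.fun,3))
E
```

```text
('top',) [0.4294 0.1413] -0.098 0.068
('side',) [0.4304 0.1397] 0.036 0.07
('top', 'side') [0.43   0.1411] -0.003 0.164
```

>>> move_arm --targets '[[[0,0,-0.02,36,47,0,85],[0,0,-0.02,36,47,0,85],[0,0,-0.02,36,47,0,85],[0,0,-0.02,36,47,0,85],[0,0,-0.02,36,47,0,85]]]' --grip_force 60

```text
clock: 1.92
tool_pos: [0.3125, -0.3233, 0.2316]
tcp_rot: [3.141, -0.001, 0.13]
contact_force: [0.9, -0.2, 0.8]
gripper_width: 0.085
```

>>> move_arm --targets '[[[0,0,-0.02,20,47,0,85],[0,0,-0.02,20,47,0,85],[0,0,-0.02,20,47,0,85],[0,0,-0.02,20,47,0,85],[0,0,-0.02,20,47,0,85]]]'

```text
clock: 2.55
tool_pos: [0.4121, -0.0882, 0.2317]
tcp_rot: [3.141, -0.001, 0.03]
contact_force: [0.4, 0.2, 0.3]
gripper_width: 0.0852
```

>>> move_arm --targets '[[[0,0,-0.02,4,47,0,85],[0,0,-0.02,4,47,0,85],[0,0,-0.02,4,47,0,85],[0,0,-0.02,4,45,0,85],[0,0,0,0,0,0,85]]]'

```text
clock: 3.18
tool_pos: [0.4274, 0.0987, 0.2314]
tcp_rot: [-3.141, -0.0, -0.044]
contact_force: [0.1, 0.3, -0.6]
gripper_width: 0.085
```

>>> move_arm --targets '[[[0,0,-0.016,2,42,-20,85],[0,0,0,0,0,-40,85],[0,0,0,0,0,-40,85],[0,0,0,0,0,-40,85],[0,0,0,0,0,-34,85]]]'

```text
clock: 3.8
tool_pos: [0.4293, 0.1372, 0.056]
tcp_rot: [3.141, 0.0, -0.066]
contact_force: [1.4, -0.4, -0.7]
gripper_width: 0.0849
```

>>> move_arm --targets '[[[0,0,0,0,0,0,50],[0,0,0,0,0,0,50],[0,0,0,0,0,0,50],[0,0,0,0,0,0,50],[0,0,0,0,0,0,50]]]'

```text
clock: 4.42
tool_pos: [0.4302, 0.1381, 0.0581]
tcp_rot: [3.141, -0.002, -0.065]
contact_force: [0.4, -0.3, 0.1]
gripper_width: 0.0557
```

Run:
```python
from h import *
c=cam("side");save(c,"s2.png",(230,180,430,350),3.5)
o=get_obs();print(o["tool_pos"],o["tcp_rot"],o["gripper_width"],o["contact_force"],o["wrist_torque"])
```

```text
[0.43026132 0.13809402 0.05813177] [ 3.14126850e+00 -1.67817295e-03 -6.48626447e-02] 0.05592137406266633 [-0.77527008 -0.15878266  0.7510377 ] [-0.38422641  0.04852768 -0.01590436]
```

View pics/s2.png

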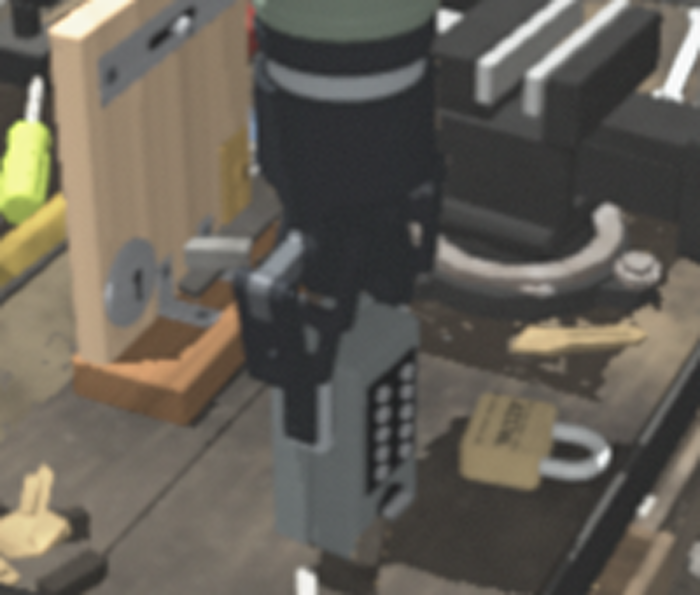

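>>> move_arm --targets '[[[0,0,0,0,0,27,50],[0,0,0,0,0,30,50],[0,0,0.03,0,0,30,50],[0,0,0.03,0,-20,20,50],[0,0,0.03,20,-20,0,50]]]' --grip_force 80

```text
clock: 5.1
tool_pos: [0.4496, 0.0984, 0.1656]
tcp_rot: [-3.141, -0.002, 0.027]
contact_force: [0.3, -1.2, -5.2]
gripper_width: 0.0554
```

>>> move_arm --targets '[[[0,0,0.03,20,-25,0,50],[0,0,0,20,-20,0,50],[0,0,0,20,-20,0,50],[0,0,0,14,0,0,50],[0,0,0,0,0,0,50]]]'

```text
clock: 5.72
tool_pos: [0.5237, 0.0337, 0.1638]
tcp_rot: [-3.141, 0.001, 0.055]
contact_force: [0.1, 0.7, -5.5]
gripper_width: 0.0552
```

Run:
```python
from h import *
o=get_obs();print(o["tool_pos"],o["tcp_rot"],o["gripper_width"],o["contact_force"],o["wrist_torque"])
c=cam("side");save(c,"s3.png",(220,130,400,270),4.3)
c=cam("top");save(c,"t3.png",(240,150,400,270),4.8)
```

```text
[0.52373108 0.03366777 0.1638467 ] [-3.14075818e+00  8.05421285e-04  5.46463388e-02] 0.05524414863434901 [ 0.14187108  0.72009004 -5.54350365] [0.04043576 0.01910973 0.02114718]
```

View pics/s3.png

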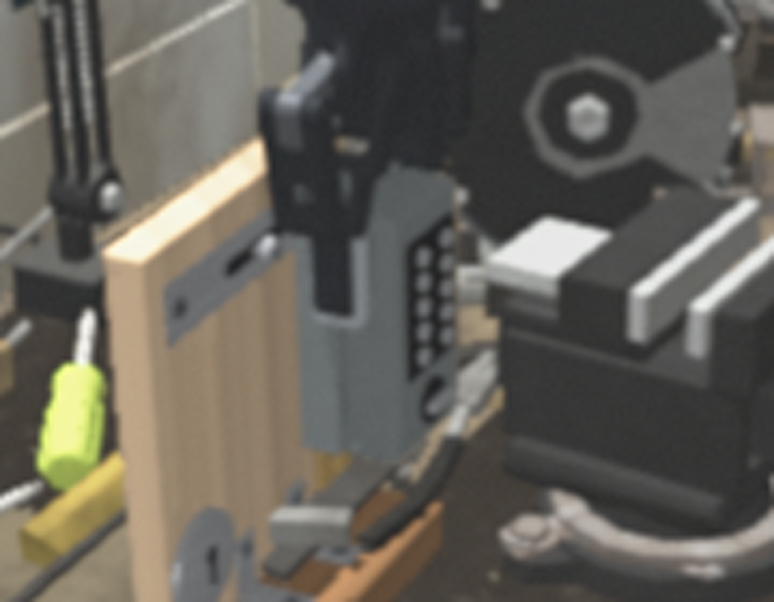

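View pics/t3.png

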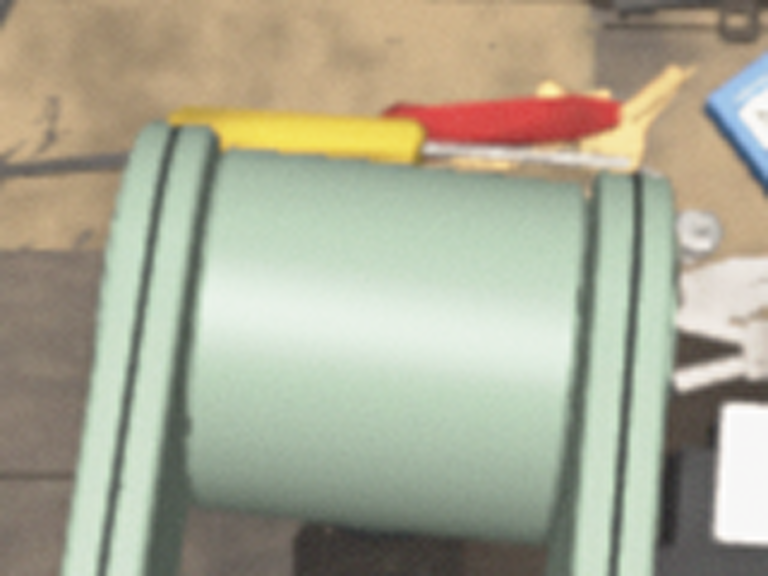

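Run:
```python
from h import *
c=cam("side"); k=lambda P:np.round((proj(c,P)-[220,130])*4.3,0)
P=boxpts(.5237,.0337,.0546,.1057,.044,.056,.105,-.022)
for p,q in zip(P,k(P)): print(p.round(3),q)
for y in(.030,.032,.0345,.037): print("screw",y,k([[.570,y,.175],[.580,y,.175]]).tolist())
im=c["image"][...,::-1].copy()
im=cv2.resize(im[130:270,220:400],None,fx=4.3,fy=4.3,interpolation=cv2.INTER_CUBIC)
Q=k(P).astype(int)
for i in range(8):
    for b in(1,2,4):
        if i^b>i: cv2.line(im,Q[i].tolist(),Q[i^b].tolist(),(0,0,255),1)
# board face model
for dy in(-.08,.08): pass
yw=.055
for b in(0.0395,):
    F=np.array([[.5795-np.sin(yw)*d,b-0.004+np.cos(yw)*d,z] for d,z in((-.08,.205),(.08,.205),(.08,0))])
    G=k(F).astype(int); cv2.polylines(im,[G.reshape(-1,1,2)],False,(255,0,0),1)
cv2.imwrite("pics/s4.png",im)
```

```text
[0.503 0.005 0.106] [459. 405.]
[0.503 0.005 0.211] [457. 168.]
[0.5   0.06  0.106] [400. 468.]
[0.5   0.06  0.211] [394. 223.]
[0.547 0.007 0.106] [363. 385.]
[0.547 0.007 0.211] [356. 151.]
[0.544 0.063 0.106] [300. 446.]
[0.544 0.063 0.211] [289. 204.]
screw 0.03 [[280.0, 244.0], [259.0, 239.0]]
screw 0.032 [[278.0, 246.0], [257.0, 241.0]]
screw 0.0345 [[275.0, 248.0], [253.0, 244.0]]
screw 0.037 [[271.0, 251.0], [250.0, 246.0]]
```

View pics/s4.png

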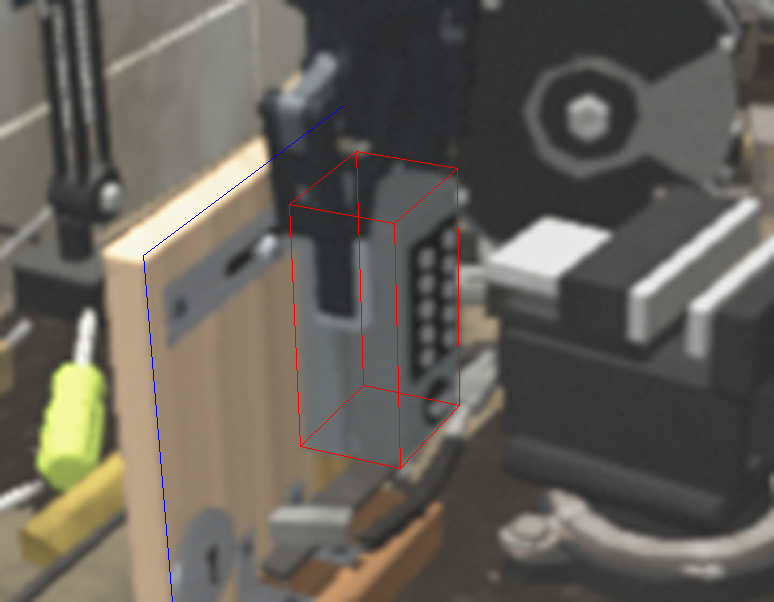

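>>> move_arm --targets '[[[0,0,0,6,-2,1.5,50],[0,0,0,6,0,0,50],[0,0,0,4,0,0,50],[0,0,0,3,0,0,50],[0,0,0,2,0,0,50]]]'

```text
clock: 6.5
tool_pos: [0.5447, 0.0312, 0.1657]
tcp_rot: [-3.142, 0.0, 0.055]
contact_force: [0.8, -0.5, -5.8]
gripper_width: 0.0555
```

>>> move_arm --targets '[[[0,0,0,1.5,0,0,50],[0,0,0,1.5,0,0,50],[0,0,0,1,0,0,50],[0,0,0,1,0,0,50],[0,0,0,1,0,0,50]]]'

```text
clock: 7.12
tool_pos: [0.5503, 0.0313, 0.1657]
tcp_rot: [-3.141, 0.001, 0.055]
contact_force: [-0.7, 0.2, -4.6]
gripper_width: 0.0553
```

>>> move_arm --targets '[[[0,0,0,1,0,0,50],[0,0,0,1,0,0,50],[0,0,0,1,0,0,50],[0,0,0,0.5,0,0,50],[0,0,0,0,0,0,50]]]'

```text
clock: 7.75
tool_pos: [0.5543, 0.0313, 0.1658]
tcp_rot: [-3.141, -0.0, 0.055]
contact_force: [-0.0, 1.9, -6.1]
gripper_width: 0.0556
```

>>> move_arm --targets '[[[0,0,0,1,0,0,50],[0,0,0,1,0,0,50],[0,0,0,1,0,0,50],[0,0,0,0.5,0,0,50],[0,0,0,0,0,0,50]]]'

```text
clock: 8.38
tool_pos: [0.5576, 0.0312, 0.1657]
tcp_rot: [3.142, 0.0, 0.055]
contact_force: [-0.0, 0.3, -4.1]
gripper_width: 0.0554
```

>>> move_arm --targets '[[[0,0,0,1,0,0,50],[0,0,0,1,0,0,50],[0,0,0,0.5,0,0,50],[0,0,0,0.5,0,0,50],[0,0,0,0,0,0,50]]]'

```text
clock: 9.0
tool_pos: [0.5575, 0.0312, 0.1652]
tcp_rot: [-3.141, 0.007, 0.056]
contact_force: [-8.9, -1.3, 0.3]
gripper_width: 0.055
```

Run:
```python
from h import *
o=get_obs();print(o["contact_force"],o["wrist_torque"])
c=cam("side");save(c,"s5.png",(230,140,360,240),6)
```

```text
[-8.85758544 -1.33232858  0.27447112] [-0.08362689  1.11125013  0.1353995 ]
```

View pics/s5.png

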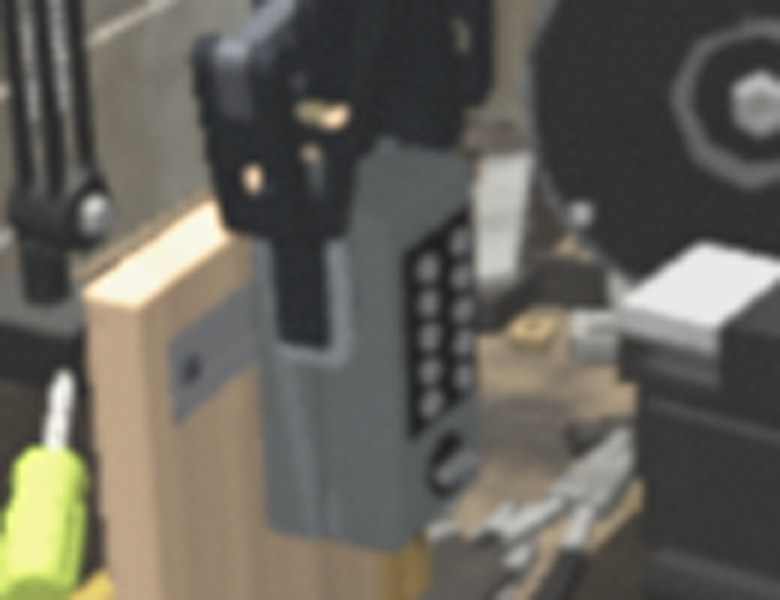

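>>> move_arm --targets '[[[0,0,0,-0.5,1,0,50],[0,0,0,0,1,0,50],[0,0,0,0,1,0,50],[0,0,0,0,1,0,50],[0,0,0,0,0,0,50]]]'

```text
clock: 9.68
tool_pos: [0.5574, 0.0345, 0.1644]
tcp_rot: [3.14, 0.007, 0.055]
contact_force: [-5.9, -3.1, -4.4]
gripper_width: 0.0555
```

>>> move_arm --targets '[[[0,0,0,0,-2,0,50],[0,0,0,0,-2,0,50],[0,0,0,0,-1.5,0,50],[0,0,0,0,-1.5,0,50],[0,0,0,0,0,0,50]]]'

```text
clock: 10.3
tool_pos: [0.5576, 0.029, 0.1644]
tcp_rot: [-3.14, 0.006, 0.055]
contact_force: [-5.3, 1.2, -4.7]
gripper_width: 0.0555
```

>>> move_arm --targets '[[[0,0,0,0,-1,0,50],[0,0,0,0,-1,0,50],[0,0,0,0,-1,0,50],[0,0,0,0,0,0,50],[0,0,0,0,0,0,50]]]'

```text
clock: 10.92
tool_pos: [0.5577, 0.0284, 0.1644]
tcp_rot: [-3.136, 0.005, 0.056]
contact_force: [-4.8, 7.7, -4.5]
gripper_width: 0.0553
```

>>> move_arm --targets '[[[0,0,0,0,3,0,50],[0,0,0,0,3,0,50],[0,0,0,-0.5,0,0,50],[0,0,0,-0.5,0,-1.5,50],[0,0,0,0,0,-1.5,50]]]'

```text
clock: 11.55
tool_pos: [0.5576, 0.0314, 0.1627]
tcp_rot: [-3.141, 0.003, 0.055]
contact_force: [-7.5, -0.6, -1.4]
gripper_width: 0.0553
```

>>> move_arm --targets '[[[0,0,0,0,0,-1.5,50],[0,0,0,0,0,-1.5,50],[0,0,0,0,0,-1.5,50],[0,0,0,0,0,0,50],[0,0,0,0,0,0,50]]]'

```text
clock: 12.18
tool_pos: [0.5576, 0.0318, 0.1586]
tcp_rot: [-3.14, 0.003, 0.055]
contact_force: [-7.5, 0.9, -0.5]
gripper_width: 0.0554
```

>>> move_arm --targets '[[[0,0,0,0,0,-1,50],[0,0,0,0,0,-1,50],[0,0,0,0,0,-1,50],[0,0,0,0,0,-1,50],[0,0,0,0,0,0,50]]]'

```text
clock: 12.8
tool_pos: [0.5576, 0.0329, 0.1554]
tcp_rot: [-3.139, 0.003, 0.056]
contact_force: [-8.3, 3.7, 3.4]
gripper_width: 0.0554
```

>>> move_arm --targets '[[[0,0,0,0,0,-1,50],[0,0,0,0,0,-1,50],[0,0,0,0,0,-1,50],[0,0,0,0,0,-1,50],[0,0,0,0,0,0,50]]]'

```text
clock: 13.42
tool_pos: [0.5575, 0.0335, 0.1507]
tcp_rot: [-3.137, 0.003, 0.056]
contact_force: [-7.8, 4.6, 1.0]
gripper_width: 0.0548
```

>>> move_arm --targets '[[[0,0,0,0,1,-1,50],[0,0,0,0,1,-1,50],[0,0,0,0,0,-1,50],[0,0,0,0,0,-1,50],[0,0,0,0,0,0,50]]]'

```text
clock: 14.05
tool_pos: [0.5575, 0.0339, 0.1474]
tcp_rot: [-3.14, 0.003, 0.056]
contact_force: [-9.7, 0.8, 3.1]
gripper_width: 0.0556
```

>>> move_arm --targets '[[[0,0,0,-0.5,0,-1,50],[0,0,0,-0.5,0,-1,50],[0,0,0,-0.5,0,-1,50],[0,0,0,0,0,0,50],[0,0,0,0,0,0,50]]]'

```text
clock: 14.68
tool_pos: [0.5576, 0.0339, 0.1469]
tcp_rot: [-3.141, -0.001, 0.056]
contact_force: [-10.9, 2.2, 13.2]
gripper_width: 0.0553
```

>>> move_arm --targets '[[[0,0,0,0,0,1,50],[0,0,0,0,0,1,50],[0,0,0,-1,0,0,50],[0,0,0,-1,0,0,50],[0,0,0,0,0,0,50]]]'

```text
clock: 15.3
tool_pos: [0.5574, 0.0339, 0.147]
tcp_rot: [-3.141, -0.005, 0.055]
contact_force: [-0.6, 4.2, 5.4]
gripper_width: 0.0554
```

>>> move_arm --targets '[[[0,0,0,0,0,0,58],[0,0,0,0,0,0,62],[0,0,0,0,0,0,70],[0,0,0,0,0,0,80],[0,0,0,0,0,0,80]]]'

```text
clock: 15.92
tool_pos: [0.5555, 0.0331, 0.1451]
tcp_rot: [3.141, 0.0, 0.055]
contact_force: [0.4, -0.1, 0.3]
gripper_width: 0.0798
```

Run:
```python
from h import *
o=get_obs();print(o["tool_pos"],o["contact_force"],o["gripper_width"])
c=cam("side");save(c,"s6.png",(230,130,360,240),5.4)
```

```text
[0.55549891 0.033104   0.14513889] [ 0.3581213  -0.06172285  0.28990982] 0.07983996215470873
```

View pics/s6.png

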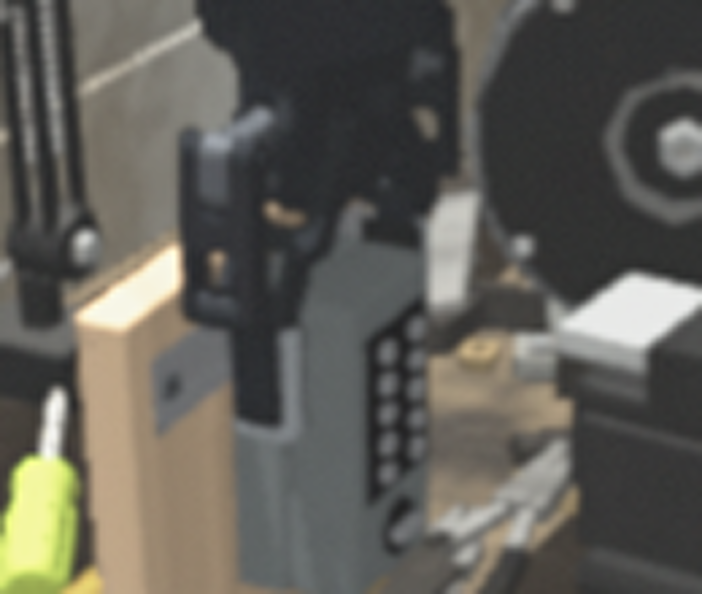

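The safe stays up with the jaws open and no force on the tool. I'll retreat straight up, then back.

>>> move_arm --targets '[[[0,0,0,0,1,10,85],[0,0,0,0,0,20,85],[0,0,0,0,0,30,85],[0,0,0,0,0,30,85],[0,0,0,0,0,20,85]]]'

```text
clock: 16.6
tool_pos: [0.5564, 0.0343, 0.2581]
tcp_rot: [3.141, -0.003, 0.055]
contact_force: [-0.4, 0.4, -0.7]
gripper_width: 0.0851
```

>>> move_arm --targets '[[[0,0,0,-30,0,0,85],[0,0,0,-40,-20,0,85],[0,0,0,-40,-40,0,85],[0,0,0,-30,-40,0,85],[0,0,0,0,-40,0,85]]]'

```text
clock: 17.23
tool_pos: [0.414, -0.1063, 0.2562]
tcp_rot: [3.141, -0.001, 0.055]
contact_force: [0.8, 0.6, 0.6]
gripper_width: 0.085
```

>>> move_arm --targets '[[[0,0,0,0,-40,0,85],[0,0,0,0,-40,0,85],[0,0,0,0,-30,0,85],[0,0,0,0,0,0,85],[0,0,0,0,0,0,85]]]'

```text
clock: 17.85
tool_pos: [0.4155, -0.2152, 0.2556]
tcp_rot: [-3.141, -0.0, 0.055]
contact_force: [-0.7, 0.6, -0.3]
gripper_width: 0.0857
```

Run:
```python
from h import *
s=cam("side");t=cam("top")
a=cv2.resize(s["image"][130:300,220:370],None,fx=2.6,fy=2.6,interpolation=cv2.INTER_CUBIC)
b=cv2.resize(t["image"][150:320,240:390],None,fx=2.6,fy=2.6,interpolation=cv2.INTER_CUBIC)
cv2.imwrite("pics/f.png",np.hstack([a,b])[...,::-1])
cs=dict(side=s,top=t)
M={n:outline_of(n,"key_safe")[0] for n in cs}
for n in M: r=np.argwhere(M[n]["region"]);print(n,M[n]["score"],r.min(0)[::-1],r.max(0)[::-1])
for z in(.087,.090,.093):
    P=boxpts(.5575,.0339,.055,z,.044,.056,.105,-.022)
    for n in cs: q=proj(cs[n],P);print(z,n,q.min(0).round(1),q.max(0).round(1))
o=get_obs();print(o["tool_pos"],o["contact_force"])
```

```text
side 0.7 [273 172] [309 241]
top 0.66 [303 205] [338 239]
0.087 side [270.3 171.8] [310.3 243.8]
0.087 top [301.1 203.1] [338.1 237.1]
0.09 side [270.2 170.2] [310.2 242.3]
0.09 top [301.  202.8] [338.2 237. ]
0.093 side [270.1 168.6] [310.2 240.8]
0.093 top [300.9 202.6] [338.3 236.9]
[ 0.41563928 -0.21477584  0.2554249 ] [-0.32200981 -0.22165379  0.06646856]
```

View pics/f.png

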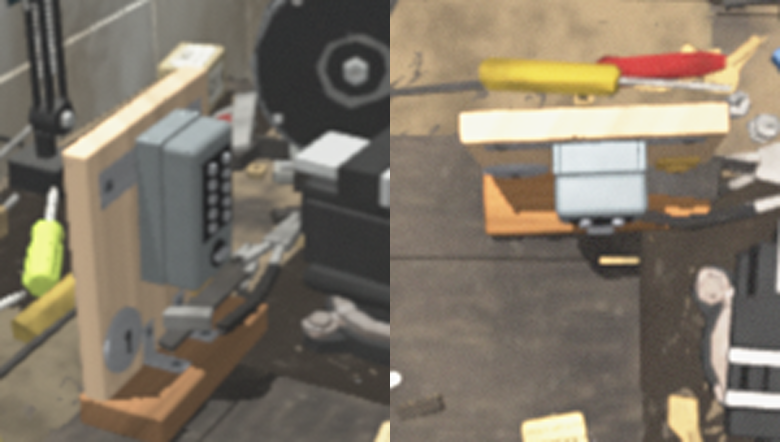

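The safe hangs upright and flat on the board, and the arm is clear, so I'm handing in.

```bash
python3 -c "
from station import *
print(hand_in())"
```

```text
the job is handed in; nothing more can be done
None
```

The key safe now hangs on the screw with the gripper open and the arm well clear. I handed the job in at about 18 s of the 48 s allowed. No verdict was reported.

- **What I did:** I gripped the safe by its sides, lifted it about 107 mm and put the round hole over the screw head. A sideways feel of about 5 mm between stops matched the head sitting in the hole. I then slid it down about 18 mm until it stopped firmly, with about 13 N of upward force. That was within about 1 mm of the height expected for fully home.
- **Last checks that agreed:** After release the force on the tool was near zero and the safe stayed up. Both cameras show it upright, flat and parallel to the board, and their outlines match the home pose within 2 to 3 pixels, about 4 to 6 mm. That is coarser than the 2–3 mm height tolerance, so the exact seating rests on the felt stop. None of the forces read at the end of a move came near the limits.
- **Checks that disagreed or were weak:**
  - **Safe's yaw:** early estimates differed between the cameras (−0.10 against +0.04 rad). I used −0.06, and the jaws squared the safe up as they closed.
  - **Board face:** its position also differed, by about 8 mm between the cameras, so I found it by touch.
- **Not checked closely:** I did not measure the oiler, padlock and packet again at the end. The tool path stayed away from them.

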